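Nudge the overhanging hinge back onto the side table

ROBOT

A 6-joint arm with a two-finger parallel gripper is mounted at the origin on the work surface. World frame = base frame: x ahead of the robot, y to its left, z up, the work surface at z = 0. Lengths are in m, angles in rad, forces in N, time in s.
With the tool pointing down it reaches from about 0.35 to 0.975 m from the base axis. Payload 4.9 kg.
Tool frame: the origin (TCP) lies midway between the tips of the shut fingers; the grasp point (between the pads) lies 19 mm behind it; z points along the fingers, x is the direction in which the jaws open and shut, and the axes are right-handed (so a half turn about z gives the same grasp; the last joint's range is limited). The gripper opens to 85 mm and grips with 20 to 120 N. Pads are 22 mm wide; open, the fingers measure 114 mm over their backs; the gripper's body (76 mm by 85 mm) begins 54 mm behind the grasp point. The pads swing forward as they close: fully open they stand 13 mm farther back than shut.
Start: joints at [1.219, 0.053, 1.613, -0, 1.476, -0.119], TCP at [0.144, 0.608, 0.231] pointing down, gripper open.
Joint ranges: [-3.01, 3.01], [-1.01, 2.22], [0.06, 2.58], [-1.02, 4.17], [0.09, 2.62], [-3.14, 3.14]. Speed limits (rad/s): [2.57, 2.57, 3.14, 3.14, 3.14, 3.14].

INTERFACE

Orientations are given as a rotation vector (axis times angle).
In Python, from station import ctrl gives the robot as it stands.
- The arm moves only by the tool step_arm, never from a script. Its argument "increments" is text: rows parted by semicolons, each of 6 numbers parted by spaces: the shift along the tool's x, y, z as a fraction of full scale, then the turn, a rotation vector about the tool's x, y, z as a fraction of full scale. In form: x y z rx ry rz; .... A call has 1 to 12 rows; each row shifts and turns the commanded pose from where the row before left it, along the tool's axes as they then stand; what a row does not reach is not made up. Full scale, the value 1, is 0.025 m for a shift and 0.1 rad for a turn. A row lasts 1/12 s, in which the tool goes at most 41.7 mm and 7.16 degrees, less where a joint would pass 70% of its speed; a pose out of reach is approached as far as the arm can. A call with a number of a shift or a turn outside -1 to 1 is refused whole. A call with a gripper value outside its range is refused whole. "fingers" is the opening, from -1 (shut) to 1 (fully open), so that 0 is half open, set as the call begins (left out, the last holds). The fingers move at their own pace and stop on an object; "newtons" is the grip in N (left out, the last holds). Time passes only in rows, so rows that do not move let the fingers close. It gives the time, the measured TCP pose, the force and the opening at its end, in the units of the state.
- ctrl.get_obs(): the state, without advancing time (a new reading comes with each control period).
- ctrl.get_image(name): name is "side" or "top" or "wrist"; returns a dict with "pixels" (420x560x3 uint8, red, green, blue), "intrinsics" (3x3 intrinsics, pixels), "distortion" ([k1, k2, p1, p2, k3] as OpenCV has them; the pictures are not rectified), "eye" and "orientation" of the camera in the world. Camera axes: x right, y down, z forward; pixel columns grow to the right and rows downward; lengths in m; the calibration is good to about 2 mm. A picture is of the moment at which its call begins. There is no depth.
- ctrl.finish_job(): hands the job in, once; it reports no verdict.
The state is a dict: "t": time; "q": joint angles; "dq": joint speeds; "effort": joint torques, N m; "tool_pos": TCP position; "tool_rot": TCP orientation; "contact_force": force on the tool from outside, world axes, zero at the start; "wrist_torque": the same for the moment, N m; "opening": finger opening in m.
Only numpy, scipy, OpenCV 4.12 (cv2) and the standard library are available. Lean on these libraries where they do the work, as an engineer would, in place of code of your own. Each camera call takes 0.05 s, during which the arm holds its last target.

TASK

One of the two small steel hinges is hanging over the far edge of the oak side table. With the fingertips, nudge it lightly back in, without picking it up, until the whole of it lies flat on the table at least 2 cm clear of that edge, then take the hand away. Leave the other hinge, the cam lock, the bit case, the screwdriver and the organiser where they are.

Things in the scene. Friction and masses are not known exactly. Their poses are not given: they have to be found in the camera images.
- side_table: Fixed pale oak side table in front of the robot. Its origin is the middle of the flat top surface, at the height of the robot's base (z = 0). The top is 420 mm along its x by 600 mm along its y and 22 mm thick; its own +x points away from the robot, so the far edge is the straight line 210 mm from the origin along +x, with nothing beyond it for more than 350 mm. The table stands at a different place and small turn each time.
- edge_hinge: The hinge to be nudged: a loose folded steel butt hinge, 34 mm along its x, 64 mm along its y (its pin, in the round barrel along its -x side) and 8 mm thick, 60 to 105 g. The origin is the centre of its underside, z up. It lies flat, its centre 6 to 10 mm inside the table's far edge, partly over the edge.
- edge_hinge_corner0 (a point): Corner of the hinge's outline at -x, -y, half-way up its thickness (4 mm above its underside).
- edge_hinge_corner1 (a point): Corner of the hinge's outline at -x, +y, half-way up.
- edge_hinge_corner2 (a point): Corner of the hinge's outline at +x, -y, half-way up.
- edge_hinge_corner3 (a point): Corner of the hinge's outline at +x, +y, half-way up.
- other_hinge: The second hinge, the same in shape and size, lying wholly on the table some way in from the far edge and to one side; to be left alone. Origin at the centre of its underside.
- cam_lock: Loose chrome cam lock fitting, a drum 15 mm across and 12.5 mm high standing on the table, about 12 g, to one side; to be left alone. Origin at the centre of its underside.
- bit_case: Loose closed green plastic bit case, 74 mm along its x, 112 mm along its y, 30 mm high, lying further in from the far edge than the hinges; to be left alone. Origin at the centre of its underside.
- screwdriver: Loose yellow-handled screwdriver lying on the table at its left (+y) side, about 205 mm long along its x (handle to -x) and 29 mm high; to be left alone. Origin below its middle, on the table.
- organiser: Clear three-tier stacking organiser, 150 mm along its x, 200 mm along its y and 165 mm high, standing on the half of the table nearer the robot; to be left alone. Origin at the centre of its underside.
There are look-alikes about, which are no part of the job. What is shaped like the edge_hinge but purple is not meant.

How it is judged:
On the way:
1. the fingers touch the overhanging hinge (contact force between the fingers and edge_hinge above 0.05 N), for 0.04 s.
At the end, for the whole second after the job is handed in: All four corners of the nudged hinge lie at least 20 mm in from the table's far edge; it rests flat (within 0.06 rad and 3 mm of the table top) and still (under 10 mm/s); every other thing is within 5 mm of where it began (x of each of edge_hinge_corner0, edge_hinge_corner1, edge_hinge_corner2, edge_hinge_corner3 in the frame of side_table below 0.19 m and angle between edge_hinge's own z axis and vertical below 0.06 rad and height (world z) of edge_hinge between -0.003 and 0.003 m and linear speed of edge_hinge below 0.01 m/s and distance of each of other_hinge, cam_lock, bit_case, screwdriver, organiser from where it was at the start of the episode below 0.005 m); the robot touches nothing.
It fails at once if the hinge was picked up, flipped or knocked off the table (its underside 20 mm above or 50 mm below the table top, or tilted past 0.5 rad) (height (world z) of edge_hinge above 0.02 m or angle between edge_hinge's own z axis and vertical above 0.5 rad or height (world z) of edge_hinge below -0.05 m).
It fails at once if the hinge was pressed or squeezed with more than 15 N (contact force between the fingers and edge_hinge above 15 N).
It fails at once if the hinge was flicked (faster than 0.4 m/s) (linear speed of edge_hinge above 0.4 m/s).
It fails at once if the fingers were rammed into the table with more than 40 N (contact force between the fingers and side_table above 40 N).
It fails at once if another thing was moved by more than 5 mm (distance of any of other_hinge, cam_lock, bit_case, screwdriver, organiser from where it was at the start of the episode above 0.005 m).
It also fails if it takes over 32 s, if anything falls off the work surface, if the arm or the gripper's body presses on something with over 40 N, if the wrist force passes 120 N, or if a joint passes its speed limit or range.

## Working session

There is one attempt and no reset: what is moved stays moved. The work goes in short steps, Python scripts to look and compute and a tool call to move; the robot and the scene stay as the last step left them, time stands still between calls to the robot, and variables do not carry over. Pictures are saved under pics/ and viewed, and the job is handed in when it is done.

Besides the shell and the picture viewer there is one more tool, called after "Request:" in YAML: its name, and indented under it one key for each argument. step_arm: Moves the arm, as the interface text tells. Shift numbers are shares of 0.025 m and turn numbers shares of 0.1 rad, none past 1 either way. Its arguments: {"type":"object","properties":{"increments":{"type":"string"},"fingers":{"type":"number"},"newtons":{"type":"number"}},"required":["increments"]}

```bash
mkdir -p pics; ls
python3 - <<'E'
from station import ctrl
import cv2
for n in("side","top","wrist"):
    d=ctrl.get_image(n); cv2.imwrite(f"pics/{n}0.png",d["pixels"][:,:,::-1]); print(n,d["eye"],d["orientation"],d["intrinsics"],d["distortion"])
print(ctrl.get_obs())
E
```

```text
pics
side [ 0.70401163 -0.63889038  0.6233115 ] [-2.22180809 -0.33748015  0.17250559] [[441.10119868   0.         280.34036468]
 [  0.         441.10119868 206.78607646]
 [  0.           0.           1.        ]] [-0.02228925  0.          0.          0.          0.        ]
top [0.34495177 0.03583364 0.84807096] [-2.11610283  2.13894791 -0.21427396] [[496.77817291   0.         282.45323225]
 [  0.         496.77817291 209.2453802 ]
 [  0.           0.           1.        ]] [-0.15959804  0.          0.          0.          0.        ]
wrist [0.07403987 0.62376654 0.3723208 ] [2.27938107 1.80165277 0.25556445] [[365.75589841   0.         281.24737339]
 [  0.         365.75589841 214.85803844]
 [  0.           0.           1.        ]] [-0.08293655  0.          0.          0.          0.        ]
{'t': 0.15, 'q': array([ 1.21900075e+00,  5.32247245e-02,  1.61397692e+00,  3.57390420e-06,
        1.47597494e+00, -1.18988051e-01]), 'dq': array([ 1.15209587e-04, -2.49723335e-03, -4.67974412e-03, -1.63611639e-04,
        2.27961105e-03,  5.70315333e-05]), 'effort': array([ 2.42691294e-04, -3.94238055e+01, -3.70723844e+01, -1.18385378e-04,
        4.60535550e-03,  3.04477135e-05]), 'tool_pos': array([0.1440192 , 0.60768878, 0.23033433]), 'tool_rot': array([ 2.46376164e+00,  1.94789534e+00, -2.12346832e-03]), 'contact_force': array([-0.40591294,  0.02546677,  0.00943465]), 'wrist_torque': array([-0.05058322,  0.03052244,  0.02621633]), 'opening': 0.08548533126377161}
```

View pics/side0.png

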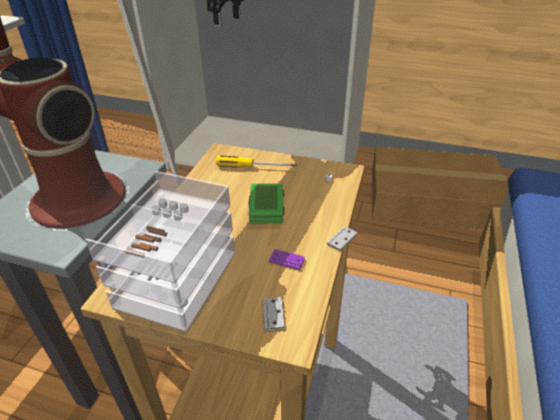

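View pics/top0.png

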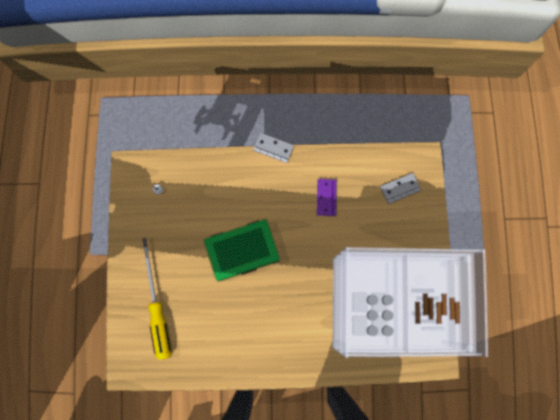

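View pics/wrist0.png

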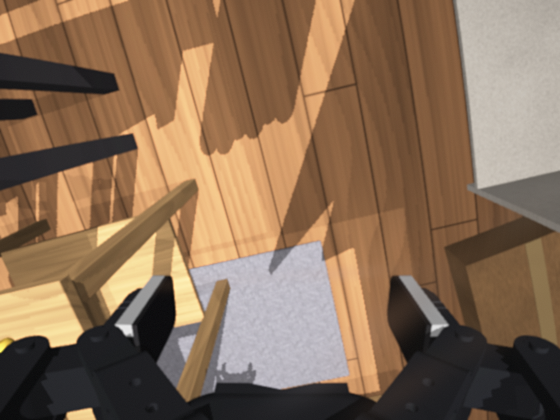

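The top view shows the overhanging grey hinge at about (274,148) on the far edge. The purple look-alike is at (327,197), the other hinge at (400,187), the cam lock at (158,188), and the case at (242,250). Next I'll zoom in and measure.

```bash
cat > h.py <<'E'
import numpy as np, cv2
from scipy.spatial.transform import Rotation as R
def ray(d,uv,z):
    uv=np.asarray(uv,float).reshape(-1,1,2)
    n=cv2.undistortPoints(uv,d["intrinsics"],np.array(d["distortion"])).reshape(-1,2)
    v=R.from_rotvec(d["orientation"]).apply(np.c_[n,np.ones(len(n))])
    e=np.array(d["eye"]); return e+v*((z-e[2])/v[:,2])[:,None]
def proj(d,p):
    r=R.from_rotvec(d["orientation"]).inv(); 
    return cv2.projectPoints(np.asarray(p,float).reshape(-1,1,3),r.as_rotvec(),-r.apply(d["eye"]),d["intrinsics"],np.array(d["distortion"]))[0].reshape(-1,2)
E
python3 - <<'E'
from station import ctrl
from h import *
d=ctrl.get_image("top"); im=d["pixels"]
c=im[125:175,230:310][:,:,::-1]; a=cv2.resize(c,None,fx=9,fy=9,interpolation=cv2.INTER_CUBIC)
cv2.imwrite("pics/topz.png",a)
s=ctrl.get_image("side"); c=s["pixels"][210:270,310:370][:,:,::-1]; cv2.imwrite("pics/sidez.png",cv2.resize(c,None,fx=9,fy=9,interpolation=cv2.INTER_CUBIC))
# table edge: saturation jump per column
hsv=cv2.cvtColor(im,cv2.COLOR_RGB2HSV)
pts=[]
for u in list(range(120,245,8))+list(range(305,435,8)):
    col=hsv[120:170,u,1].astype(float); col=cv2.GaussianBlur(col[:,None],(1,3),0)[:,0]
    g=np.diff(col); k=g.argmax(); 
    o=0.5*(g[k-1]-g[k+1])/(g[k-1]-2*g[k]+g[k+1]) if 0<k<len(g)-1 else 0
    pts.append((u,120+k+.5+o))
pts=np.array(pts); print(pts.round(1).tolist())
w=ray(d,pts,0)[:,:2]
l=cv2.fitLine(w.astype(np.float32),cv2.DIST_HUBER,0,.01,.01).ravel();print("line",l)
n=np.array([-l[1],l[0]]);print("res mm",((w-l[2:])@n*1000).round(1))
E
```

```text
[[120.0, 150.4], [128.0, 150.0], [136.0, 149.8], [144.0, 149.5], [152.0, 149.2], [160.0, 148.9], [168.0, 148.6], [176.0, 148.4], [184.0, 148.1], [192.0, 147.7], [200.0, 147.4], [208.0, 147.3], [216.0, 147.0], [224.0, 146.8], [232.0, 145.9], [240.0, 145.7], [305.0, 143.9], [313.0, 143.8], [321.0, 143.6], [329.0, 143.3], [337.0, 143.1], [345.0, 143.0], [353.0, 142.8], [361.0, 142.7], [369.0, 142.4], [377.0, 142.2], [385.0, 142.1], [393.0, 142.0], [401.0, 142.0], [409.0, 141.8], [417.0, 141.6], [425.0, 141.6], [433.0, 141.6]]
line [ 0.02218167 -0.99975395  0.62393725  0.05378461]
res mm [ 0.2  0.4  0.1  0.   0.  -0.  -0.2 -0.3 -0.4 -0.1 -0.2 -0.4 -0.3 -0.6
  0.6  0.5  0.3  0.2 -0.   0.2  0.2  0.1  0.1 -0.1  0.2  0.2  0.  -0.1
 -0.4 -0.2 -0.1 -0.4 -0.6]
```

View pics/topz.png

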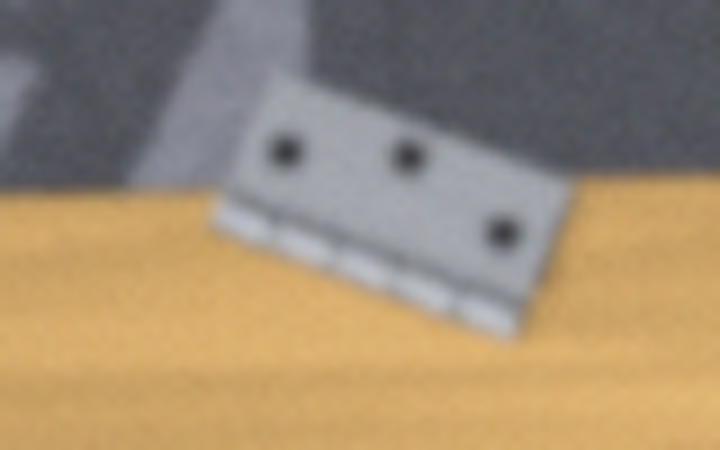

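View pics/sidez.png

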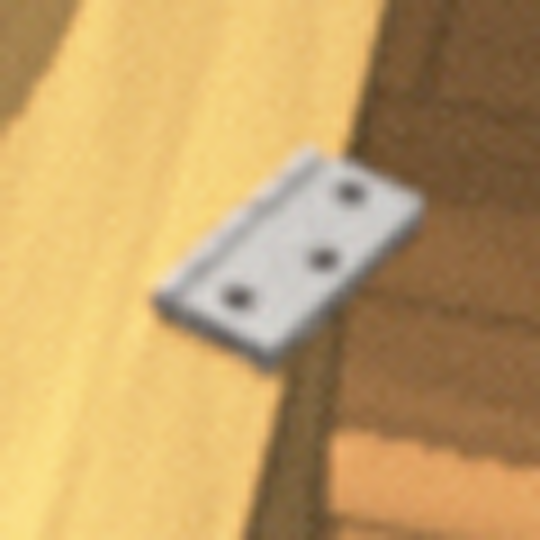

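Run:
```python
from station import ctrl
from h import *
d=ctrl.get_image("top"); s=ctrl.get_image("side")
c=np.array([[212,225],[518,340],[575,180],[275,72]])/9+[230,125]-.45
w=ray(d,c,.006); print("top",w.round(4)); print("sides",np.linalg.norm(np.diff(w[[0,1,2,3,0]],axis=0),axis=1), "centre",w.mean(0))
c2=np.array([[155,295],[305,145],[425,197],[268,362]])/9+[310,210]-.45
w2=ray(s,c2,.006); print("side",w2.round(4),"sides",np.linalg.norm(np.diff(w2[[0,1,2,3,0]],axis=0),axis=1),w2.mean(0))
n=np.array([.99975,.02218]); p0=np.array([.62394,.05378])
print("table x minus 0.21:",((w[:,:2]-p0)@n).round(4),((w2[:,:2]-p0)@n).round(4))
ax=w[2]-w[1]+w[3]-w[0]; print("hinge x yaw",np.arctan2(ax[1],ax[0])); ax=w2[2]-w2[1]+w2[3]-w2[0]
ax2=w2[3]-w2[0]+w2[2]-w2[1]; print(np.arctan2(ax2[1],ax2[0]))
print("purple, case, other,cam",ray(d,[[327,197],[242,250],[222,228],[268,222],[400,187],[158,188],[340,250]],.01).round(3))
o=ctrl.get_obs(); print(R.from_rotvec(o["tool_rot"]).as_matrix().round(3))
```

```text
top [[0.6141 0.0756 0.006 ]
 [0.59   0.0157 0.006 ]
 [0.6227 0.004  0.006 ]
 [0.6457 0.0631 0.006 ]]
sides [0.06454469 0.03477608 0.06346013 0.03402462] centre [0.61812614 0.03960078 0.006     ]
side [[0.5922 0.0181 0.006 ]
 [0.6147 0.0793 0.006 ]
 [0.6451 0.0692 0.006 ]
 [0.6211 0.0041 0.006 ]] sides [0.06519588 0.03199401 0.06932346 0.03206651] [0.61827906 0.04265669 0.006     ]
table x minus 0.21: [-0.0094 -0.0348 -0.0023  0.022 ] [-0.0325 -0.0087  0.0215 -0.0039]
hinge x yaw -0.35859244225896264
-0.3858005976547564
purple, case, other,cam [[ 0.526 -0.052  0.01 ]
 [ 0.436  0.094  0.01 ]
 [ 0.474  0.129  0.01 ]
 [ 0.483  0.05   0.01 ]
 [ 0.543 -0.182  0.01 ]
 [ 0.545  0.242  0.01 ]
 [ 0.434 -0.072  0.01 ]]
[[ 0.231  0.973 -0.   ]
 [ 0.973 -0.231 -0.   ]
 [-0.    -0.    -1.   ]]
```

Request:
step_arm:
  increments: "0 0 0 0 0 0.69; 0 0 0 0 0 0.69; -0.5 1 0 0 0 0; -0.5 1 0 0 0 0; -0.5 1 0 0 0 0; -0.5 1 0 0 0 0; -0.5 1 0 0 0 0; -0.5 1 0 0 0 0; -0.5 1 0 0 0 0; -0.5 1 0 0 0 0; -0.5 1 0 0 0 0; -0.5 1 0 0 0 0"
  fingers: -1
  newtons: 20

```text
t: 1.35
tool_pos: [0.3326, 0.3999, 0.2314]
tool_rot: [-2.593, -1.774, -0.001]
contact_force: [-0.4, 0.1, -0.1]
opening: 0.0002
```

Request:
step_arm:
  increments: "-0.5 1 0 0 0 0; -0.5 1 0 0 0 0; -0.5 1 0 0 0 0; -0.5 1 0 0 0 0; -0.5 1 0 0 0 0; -0.5 1 0 0 0 0; -0.5 1 0 0 0 0; -0.5 1 0 0 0 0; -0.5 1 0 0 0 0; -0.5 1 0 0 0 0; -0.5 1 0 0 0 0; -0.5 1 0 0 0 0"

```text
t: 2.35
tool_pos: [0.558, 0.1513, 0.2314]
tool_rot: [2.593, 1.774, 0.0]
contact_force: [0.4, 0.3, 0.4]
opening: -0.0002
```

Request:
step_arm:
  increments: "-0.5 1 0 0 0 0; -0.5 1 0 0 0 0; -0.5 1 0 0 0 0; -0.5 1 0 0 0 0; 0 0 0 0 0 0; 0 0 0 0 0 0; 0 0 0 0 0 0"

```text
t: 2.93
tool_pos: [0.6319, 0.07, 0.2311]
tool_rot: [-2.592, -1.773, 0.001]
contact_force: [-0.5, -0.4, -0.3]
opening: 0.0001
```

```bash
cat > look.py <<'E'
from station import ctrl
from h import *
import sys
o=ctrl.get_obs(); M=R.from_rotvec(o["tool_rot"]).as_matrix()
print(o["t"],o["tool_pos"],o["opening"],o["contact_force"]); print(M.round(3))
for t in [(.618,.041,0)]:
    print("hinge centre in tool",M.T@(np.array(t)-o["tool_pos"]))
for n in sys.argv[2:]:
    d=ctrl.get_image(n); cv2.imwrite(f"pics/{n}{sys.argv[1]}.png",d["pixels"][:,:,::-1])
E
python3 look.py 1 top wrist
```

```text
2.9333 [0.63187259 0.07002253 0.2310642 ] 0.00013592586681244133 [-0.4770846  -0.40959709 -0.34445061]
[[ 0.362  0.932 -0.001]
 [ 0.932 -0.362  0.   ]
 [ 0.    -0.001 -1.   ]]
hinge centre in tool [-0.03210747 -0.00221541  0.23106195]
```

View pics/wrist1.png

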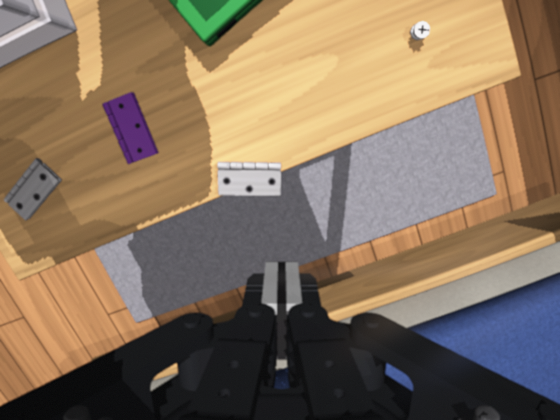

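Request:
step_arm:
  increments: "-0.65 1 0 0 0 0; -0.65 1 0 0 0 0; 0 0.1 0 0 0 0; 0 0 1 0 0 0; 0 0 1 0 0 0; 0 0 1 0 0 0; 0 0 1 0 0 0; 0 0 1 0 0 0; 0 0 1 0 0 0; 0 0 0.8 0 0 0; 0 0 0 0 0 0; 0 0 0 0 0 0"

```text
t: 4.03
tool_pos: [0.6679, 0.0215, 0.0601]
tool_rot: [-2.59, -1.774, 0.004]
contact_force: [0.1, 0.1, 1.2]
opening: -0.0005
```

```bash
python3 look.py 2 side wrist top
```

```text
4.0333 [0.66792268 0.0214583  0.06014648] -0.0005007966657081377 [0.0675217  0.12102184 1.19512041]
[[ 0.361  0.932 -0.003]
 [ 0.932 -0.361  0.   ]
 [-0.001 -0.003 -1.   ]]
hinge centre in tool [ 0.00022723 -0.05342923  0.06030768]
```

View pics/wrist2.png

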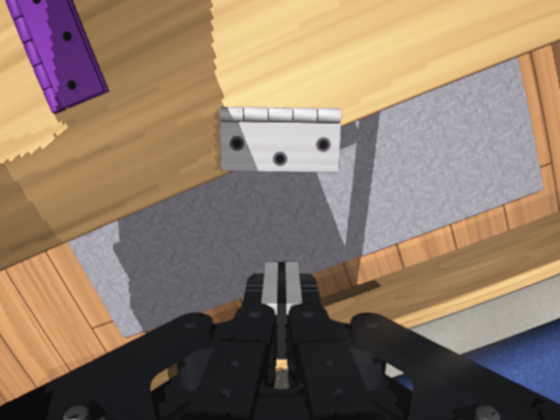

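View pics/side2.png

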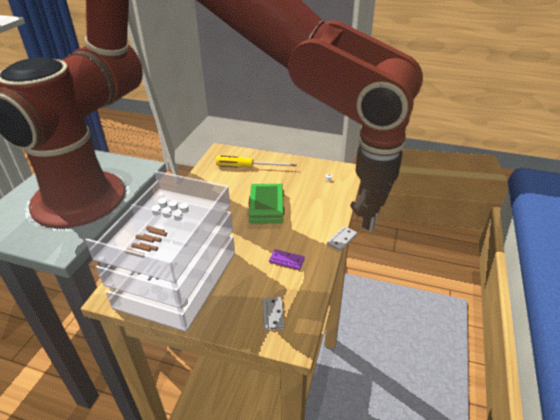

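The wrist view shows the hinge centred at column 281, in line with the fingertips (282) and square to them. Next I'll lower the fingers beyond the edge to hinge height.

Request:
step_arm:
  increments: "0 0 0.8 0 0 0; 0 0 0.8 0 0 0; 0 0 0.6 0 0 0; 0 0 0 0 0 0; 0 0 0 0 0 0; 0 0 0 0 0 0"

```text
t: 4.68
tool_pos: [0.6705, 0.0203, 0.0078]
tool_rot: [2.592, 1.773, 0.003]
contact_force: [0.2, 0.1, 0.0]
opening: -0.0002
```

```bash
python3 look.py 3 wrist top
```

```text
4.6833 [0.67045337 0.02028361 0.00780771] -0.0001840018821420625 [0.18236314 0.10912094 0.03922968]
[[ 0.362  0.932  0.002]
 [ 0.932 -0.362 -0.   ]
 [ 0.001  0.002 -1.   ]]
hinge centre in tool [ 0.00029612 -0.05641134  0.0076914 ]
```

View pics/wrist3.png

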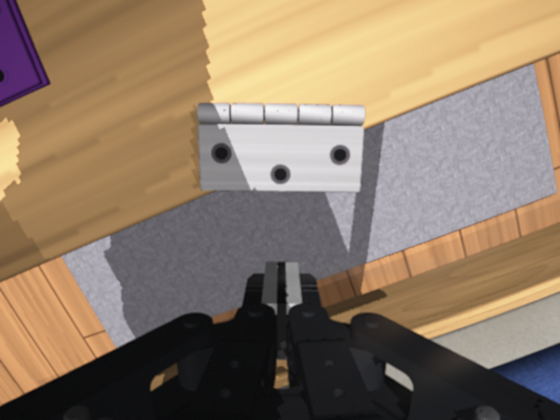

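Request:
step_arm:
  increments: "0 0 0.17 0 0 0; 0 -0.15 0 0 0 0; 0 -0.15 0 0 0 0; 0 -0.15 0 0 0 0; 0 -0.15 0 0 0 0; 0 -0.1 0 0 0 0; 0 -0.08 0 0 0 0; 0 0 0 0 0 0; 0 0 0 0 0 0; 0 0 0 0 0 0"

```text
t: 5.62
tool_pos: [0.6514, 0.0274, 0.0022]
tool_rot: [2.593, 1.774, 0.0]
contact_force: [0.0, -0.5, -0.3]
opening: 0.0
```

```bash
python3 look.py 4 wrist side
```

```text
5.6167 [0.65138587 0.02740379 0.00218061] 1.1220649658712606e-05 [ 0.00699642 -0.52172572 -0.25123634]
[[ 0.362  0.932  0.   ]
 [ 0.932 -0.362 -0.   ]
 [ 0.     0.    -1.   ]]
hinge centre in tool [ 0.00057361 -0.03604428  0.00217009]
```

View pics/wrist4.png

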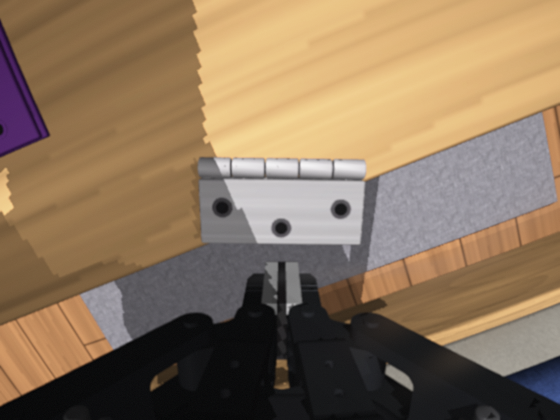

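Request:
step_arm:
  increments: "0 0 -0.06 0 0 0; 0 -0.08 0 0 0 0; 0 -0.08 0 0 0 0; 0 -0.08 0 0 0 0; 0 -0.08 0 0 0 0; 0 -0.08 0 0 0 0; 0 -0.08 0 0 0 0; 0 -0.08 0 0 0 0; 0 -0.08 0 0 0 0; 0 -0.08 0 0 0 0; 0 -0.08 0 0 0 0; 0 0 0 0 0 0"

```text
t: 6.72
tool_pos: [0.6322, 0.0348, 0.0035]
tool_rot: [-2.593, -1.774, 0.0]
contact_force: [0.2, -0.6, 0.6]
opening: 0.0003
```

```bash
python3 look.py 5 wrist side
```

```text
6.7167 [0.6322197  0.03483665 0.00352765] 0.00032832504322990276 [ 0.16762544 -0.62199425  0.64077591]
[[ 0.362  0.932 -0.   ]
 [ 0.932 -0.362  0.   ]
 [-0.    -0.    -1.   ]]
hinge centre in tool [ 0.00059411 -0.01548555  0.00353214]
```

View pics/wrist5.png

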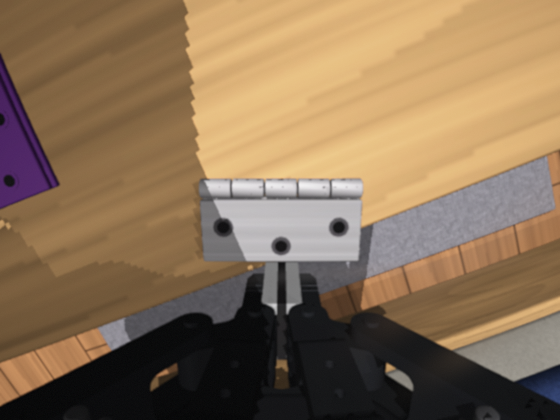

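The fingertips meet the hinge's outer side at row 262, and it is staying square as it slides. I'll continue.

Request:
step_arm:
  increments: "0 -0.08 0 0 0 0; 0 -0.08 0 0 0 0; 0 -0.08 0 0 0 0; 0 -0.08 0 0 0 0; 0 -0.08 0 0 0 0; 0 -0.08 0 0 0 0; 0 -0.08 0 0 0 0; 0 -0.08 0 0 0 0; 0 -0.08 0 0 0 0; 0 -0.08 0 0 0 0; 0 -0.08 0 0 0 0; 0 0 0 0 0 0"

```text
t: 7.82
tool_pos: [0.6116, 0.0428, 0.0035]
tool_rot: [-2.592, -1.774, 0.001]
contact_force: [-1.2, -0.2, 0.4]
opening: -0.0003
```

```bash
python3 look.py 6 wrist
```

```text
7.8167 [0.61164652 0.04282292 0.00350575] -0.0003031271997787456 [-1.15168229 -0.15429926  0.43556205]
[[ 0.362  0.932 -0.   ]
 [ 0.932 -0.362  0.   ]
 [-0.    -0.    -1.   ]]
hinge centre in tool [0.00060245 0.00658391 0.00350273]
```

View pics/wrist6.png

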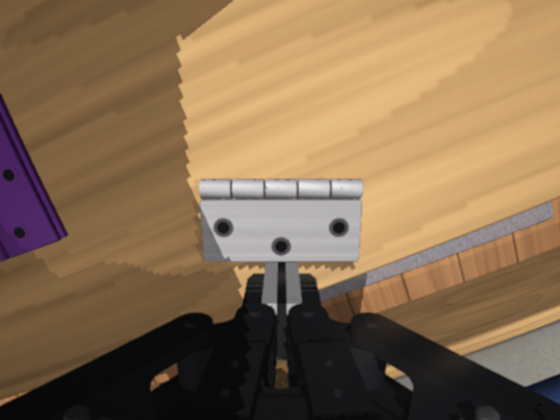

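Request:
step_arm:
  increments: "0 -0.08 0 0 0 0; 0 -0.08 0 0 0 0; 0 -0.08 0 0 0 0; 0 -0.08 0 0 0 0; 0 -0.08 0 0 0 0; 0 -0.08 0 0 0 0; 0 -0.08 0 0 0 0; 0 -0.08 0 0 0 0; 0 -0.06 0 0 0 0; 0 -0.02 0 0 0 0; 0 0 0 0 0 0"

```text
t: 8.78
tool_pos: [0.5951, 0.0493, 0.0036]
tool_rot: [-2.593, -1.774, 0.0]
contact_force: [0.4, 0.3, 1.0]
opening: 0.0
```

Request:
step_arm:
  increments: "0 0.1 0 0 0 0; 0 0.3 0 0 0 0; 0 0.6 -0.1 0 0 0; 0 0.6 -0.4 0 0 0; 0 0.5 -1 0 0 0; 0 0 -1 0 0 0; 0 0 -1 0 0 0; 0 0.5 -1 0 0 0; 0 1 -1 0 0 0; 0 1 0 0 0 0; 0 0 0 0 0 0; 0 0 0 0 0 0"

```text
t: 9.78
tool_pos: [0.7037, 0.0067, 0.1414]
tool_rot: [2.593, 1.772, 0.001]
contact_force: [-1.2, -0.4, -0.7]
opening: 0.0002
```

```bash
python3 look.py 7 wrist side top; python3 -c "
import cv2
a=cv2.imread('pics/top7.png')[120:220,220:340];cv2.imwrite('pics/top7z.png',cv2.resize(a,None,fx=6,fy=6,interpolation=cv2.INTER_CUBIC))"
```

```text
9.7833 [0.70372914 0.00670383 0.14136284] 0.00019117448958390216 [-1.23429412 -0.36711091 -0.69618317]
[[ 0.363  0.932  0.001]
 [ 0.932 -0.363  0.   ]
 [ 0.     0.001 -1.   ]]
hinge centre in tool [ 0.00077681 -0.09242164  0.14130393]
```

View pics/wrist7.png

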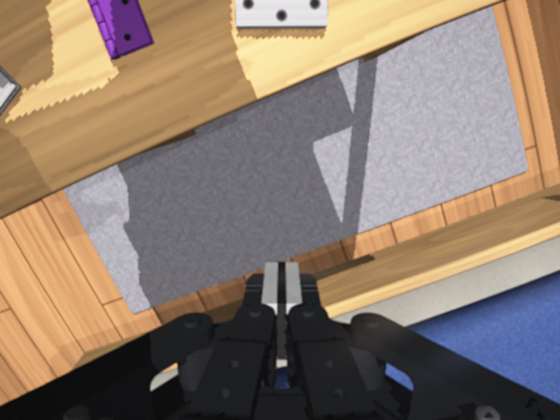

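View pics/side7.png

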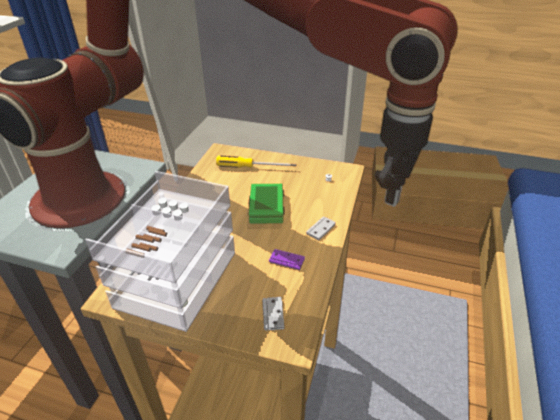

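View pics/top7z.png

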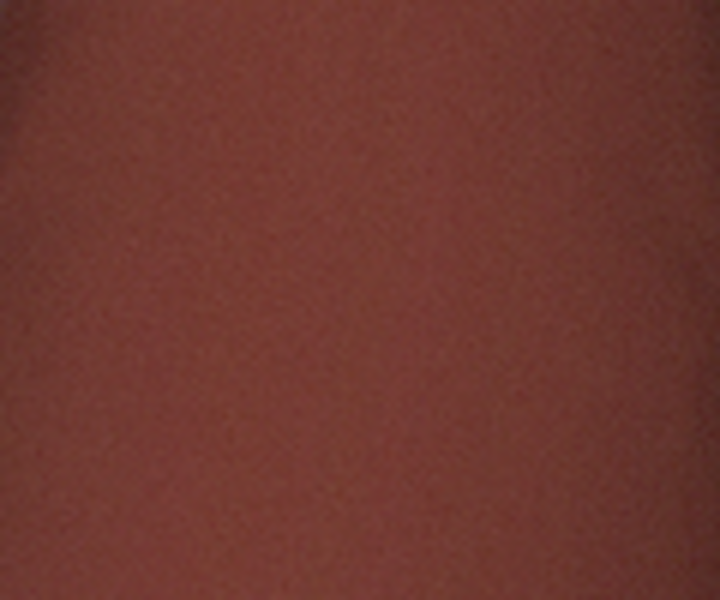

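The arm blocks the top view. The side view shows the hinge at (321,228), wholly on the table, with everything else unchanged. I'll measure the margin from the side and wrist views.

Run:
```python
from station import ctrl
from h import *
n=np.array([.99975,.02218]); p0=np.array([.62394,.05378])
s=ctrl.get_image("side"); c=s["pixels"][200:260,290:370][:,:,::-1]; cv2.imwrite("pics/sidez8.png",cv2.resize(c,None,fx=9,fy=9,interpolation=cv2.INTER_CUBIC))
d=ctrl.get_image("wrist")
w=ray(d,[[236,28],[327,27]],.004)
print("wrist",w.round(4),((w[:,:2]-p0)@n).round(4))
e=ray(d,[[60,191],[258,98],[500,4]],0); print("edge in wrist",((e[:,:2]-p0)@n).round(4))
a=cv2.imread("pics/side0.png").astype(int);b=cv2.imread("pics/side7.png").astype(int)
for nm,(u,v,r) in dict(other=(274,314,22),purple=(287,260,20),case=(266,203,26),cam=(328,178,6),drv=(255,162,40),org=(165,250,75)).items():
    p=a[v-min(r,22):v+min(r,22),u-r:u+r];q=b[v-min(r,22):v+min(r,22),u-r:u+r]
    sh=cv2.phaseCorrelate(p.mean(2),q.mean(2)); print(nm,np.abs(p-q).mean().round(1),np.round(sh[0],2))
```

```text
wrist [[0.5706 0.0235 0.004 ]
 [0.5932 0.0834 0.004 ]] [-0.054  -0.0301]
edge in wrist [-0.0019 -0.0041 -0.0009]
other 28.6 [0.7  0.03]
purple 29.9 [ 0.33 -0.13]
case 23.5 [0.37 0.71]
cam 60.9 [15.51 -1.04]
drv 14.2 [0.05 0.41]
org 12.3 [-0.03  0.41]
```

View pics/sidez8.png

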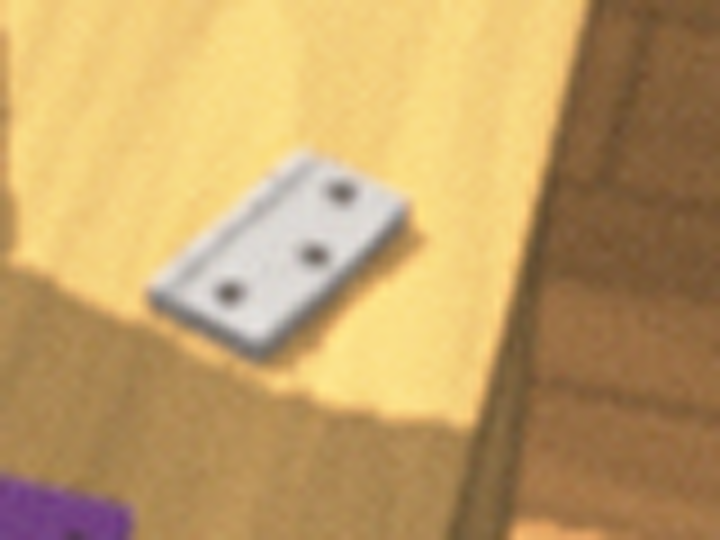

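```bash
python3 -c "
from station import ctrl
print(ctrl.get_obs()['t'], ctrl.finish_job())"
```

```text
the job is handed in; nothing more can be done
10.0333 None
```

I slid the overhanging hinge back onto the table by about 53 mm, using the shut fingertips against its outer side, then backed away, lifted clear and handed the job in at t ≈ 10 s.

**Hinge position:** In the last wrist view its two outer corners measured about 30 mm and 54 mm in from the far edge, against the 20 mm needed. The same view put the edge itself 1–4 mm further in, so the smallest margin is about 26 mm. The side view shows the hinge lying flat, wholly on the table.

**Forces:** The tool force readings taken at the end of each move and push stage stayed at about 1 N, which is close to the sensor noise.

**Other things:**
- **Shift check:** Comparing side pictures from before and after gave shifts under 1 pixel for the other hinge, purple hinge, case, screwdriver and organiser.
- **Cam lock:** Its comparison gave a 15-pixel shift. I put that down to the small crop and changed shadows, because by eye it is in the same place and the fingers never came near it. I did not measure it again.
- **Top view:** The arm blocked it at the end, so it could not confirm the final position.

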